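# Set the levelling foot of a packing stand on its bearing plate

### The arm

A 7-joint arm with a two-finger parallel gripper is mounted at the origin on the work surface. World frame = base frame: x ahead of the robot, y to its left, z up, the work surface at z = 0. Lengths are in m, angles in degrees, forces in N, time in s.
With the tool pointing down it reaches from about 0.35 to 0.775 m from the base axis. Payload 3.1 kg.
Tool frame: the origin (TCP) lies between the finger pads, 19 mm behind the fingertips; this is the grasp point; z points along the fingers, y is the line along which they close (so a half turn about z gives the same grasp; the last joint's range is limited). The gripper opens to 85 mm and grips with 20 to 120 N. Pads are 22 mm wide; open, the fingers measure 114 mm over their backs; the gripper's body (76 mm by 85 mm) begins 54 mm behind the grasp point. The pads swing forward as they close: fully open they stand 13 mm farther back than shut.
Start: joints at [-68.394, 17.813, 0.802, 86.603, -0.252, 75.585, -1.558], TCP at [0.224, 0.502, 0.25] pointing down, gripper open.
Joint ranges: [-154.91, 154.91], [-16.99, 109.72], [-72.82, 74.43], [7.12, 147.25], [-82.49, 262.49], [11.32, 116.49], [-174.64, 174.64]. Speed limits (degrees/s): [159.86, 159.86, 180, 180, 180, 180, 180].

### API

Orientations are given as [roll, pitch, yaw] about the fixed x, y, z axes, in that order (R = Rz(yaw) Ry(pitch) Rx(roll)).
In Python, from station import robot, fingers, vision, workorder, recognise gives the robot as it stands. Calls block until the motion is done:
- robot.move_to(position, orientation): joint-space move of the TCP to a pose.
- robot.line_to(position, orientation=None, velocity=0.15, f_stop=None): straight line of the TCP; orientation=None keeps the orientation; velocity is the mean speed in m/s. With f_stop (N) it stops when the force on the tool has changed by that much, and returns True; else False.
- robot.move_j(angles): joint-space move.
- fingers.gripper_to(opening, force=None): opening from 0.0 (shut) to 1.0 (fully open); force is the grip in N (None keeps the last); returns when the fingers have stopped.
- robot.pause(seconds).
- robot.inverse_kinematics(position, orientation): joint angles nearest the present ones, or None.
- vision.grab_frame(name): name is "side" or "top"; returns the picture (400x640x3 uint8, red, green, blue); there is no depth.
- vision.calibration(name): a dict with "mtx" (3x3 intrinsics, pixels), "extrinsics" (4x4, takes a point from world to camera coordinates). Camera axes: x right, y up, looking along -z (the intrinsics and any distortion apply to the point x, -y, -z); pixel columns grow to the right and rows downward; lengths in m; the calibration is good to about 2 mm. A picture is of the moment at which its call begins. calibration takes no time and is no camera call.
A pose or a line that the arm cannot do raises robot.PlanningError and nothing moves.
- workorder.close_job(): hands the job in; it is judged then, once.
Trained networks look in the newest picture that a camera, given by its name, has taken for a name from the list of things; names that differ only in an ending like _2 or _b are one class to them, and where a whole thing is asked for, a point or a joint stands for the part that bears it (a point fixed in the world has none). Each returns a list of dicts, best first, with "p" (0 to 1); they miss things now and then, are a little off and sometimes report something else, mostly with a low value. They report only what shows in the picture. A call takes as long as a camera call. They do not tell look-alikes from the thing itself.
- recognise(label, camera): "rect" ([centre column, centre row, width, height] in pixels, round what is visible of it).
Readings, each from a call of its own:
- robot.current_time_s(): time.
- robot.current_joint_positions(): joint angles.
- robot.current_dq(): joint speeds.
- robot.current_joint_torque(): joint torques, N m.
- robot.current_tool_pos(): TCP position.
- robot.current_eef_rot(): TCP orientation.
- robot.current_contact_force(): force on the tool from outside, world axes, zero at the start.
- robot.current_torque(): the same for the moment, N m.
- robot.current_finger_gap(): opening from 0.0 (shut) to 1.0 (fully open).
- robot.current_gripper_force(): force on a finger pad.
Only numpy, scipy, OpenCV 4.12 (cv2) and the standard library are available. Lean on these libraries where they do the work, as an engineer would, in place of code of your own. Each camera call takes 0.05 s, during which the arm holds its last target. There are 200 camera calls.

### The job

Slide the loose steel bearing plate along the counter so that its round end is centred under the stand's front foot, and let go of it. Then turn the black hand nut clockwise to screw the foot down until it just touches and lightly nips the plate: a definite touch, but pressing with no more than about one and a half kilograms, and never forced down hard. Leave the plate flat on the counter, let go of the nut, and do not disturb the roll of tape, the bottle or the jar.

Things in the scene. Friction and masses are not known exactly. Their poses are not given: they have to be found in the camera images.
- stand: Fixed metal bench stand, bolted down by two legs 255 mm behind the foot. Origin: on the vertical axis of the front foot, at counter level give or take 2 mm; +x runs from the foot to the rear, z up. Deck 200 x 220 mm, 6 mm thick, top at z 100 mm, x 90 to 290 mm, sweet cards on it. A tongue 56 mm wide reaches from it to x -30 mm and carries the foot; nothing but the foot is under the tongue.
- foot_axis (a point): Point on the foot's axis at the stand's origin. The foot: a spindle with a round, studded rubber pad 44 mm in diameter below; it turns with the nut and moves down or up. At the start the pad hangs 12 to 20 mm over the counter, so 4 to 12 mm over the plate's top once that is under it; this gap differs each time and is not measured. Once touching, the force grows about 6 N per mm of descent.
- nut_grip (a point): Where to put the TCP to turn the nut: on the foot's axis, 124 mm above the stand's origin. The hand nut is a black fluted round, 40 mm in diameter, 30 mm high (109 to 139 mm above the stand's origin), on top of the tongue, nothing higher than it within 80 mm. The 14 mm spindle sticks out at most 9 mm above it. The nut neither rises nor sinks as it turns.
- foot_nut (a joint): Turn of the hand nut, rad; grows clockwise seen from above; 0 to 6, starts at 0 to 1.3 (this does not tell the gap). Steep thread: a full turn clockwise lowers the foot 20 mm (3.2 mm per rad). Turning it freely takes only 0.01 to 0.02 N m; once the pad rubs on the plate, each newton of its pressing adds about 0.007 to 0.014 N m. It stays where it is left.
- plate: Loose flat steel bearing plate, about 0.35 kg, on the counter left or right of the tongue: a disc 76 mm in diameter, 8 mm thick, with a neck 30 mm wide, 8 mm thick along -x to x -135 mm, which carries an upright fin. Origin: centre of the disc's underside; x points from the fin to the disc, z up. At the start x points away from the robot, yaw within 0.4 rad of world x.
- fin (a point): Centre of the plate's upright fin, 29 mm above the plate's underside, at x -110 mm of the plate. The fin is 10 mm thick (across the plate's y), 44 mm long (along x), its top 50 mm above the plate's underside: pinch it across y from above.
- tape: Bystander: roll of white tape lying flat, 96 mm in diameter, 24 mm high, on the other side of the tongue from the plate. Origin: centre of its underside.
- bottle: Bystander: clear bottle, 64 mm in diameter, 150 mm high, to the right. Origin: centre of its underside.
- jar: Bystander: orange jar, 68 mm in diameter, 90 mm high, to the left. Origin: centre of its underside.
Mind the look-alikes: they are no part of the job. Leave any red or yellow look-alike of the plate alone.

How it is judged:
By the outcome, as a careful person would: the job done as asked, in the order asked, and still so for the second after the job is handed in, with the robot touching nothing.
It also fails if it takes over 72 s, if anything falls off the work surface, if the arm or the gripper's body presses on something with over 40 N, if the wrist force passes 120 N, or if a joint passes its speed limit or range.

## Working session

There is one attempt and no reset: what is moved stays moved. The work goes in short steps, each a Python script; the robot and the scene stay as the last script left them, time stands still between calls to the robot, and variables do not carry over. Pictures are saved under pics/ and viewed, at most 10 in all, crops included, and the job is handed in when it is done.

```bash
mkdir -p pics; ls
python3 - <<'E'
from station import robot, fingers, vision, workorder, recognise
import cv2
for c in("top","side"):
    im=vision.grab_frame(c); cv2.imwrite(f"pics/{c}0.png",im[:,:,::-1])
    k=vision.calibration(c); print(c,k)
    for n in("stand","plate","fin","foot_nut","tape","bottle","jar"):
        print(n,[(r["p"],[round(float(v),1) for v in r["rect"]]) for r in recognise(n,c)][:4])
print(robot.current_time_s(),robot.current_contact_force(),robot.current_eef_rot())
E
```

```text
pics
top {'mtx': array([[390.14170182,   0.        , 324.824739  ],
       [  0.        , 390.14170182, 204.29704799],
       [  0.        ,   0.        ,   1.        ]]), 'extrinsics': array([[-0.02208088, -0.99973026,  0.00719995, -0.00571114],
       [ 0.9969769 , -0.0214823 ,  0.07466978, -0.46865994],
       [-0.07449497,  0.00882696,  0.99718232, -1.08970694],
       [ 0.        ,  0.        ,  0.        ,  1.        ]])}
stand [(0.89, [324.6, 105.0, 89.1, 127.2])]
plate [(0.83, [176.4, 208.8, 31.4, 58.1]), (0.81, [238.8, 115.0, 32.1, 61.8]), (0.68, [239.4, 276.3, 62.5, 26.4]), (0.57, [239.3, 199.6, 33.4, 59.5])]
fin [(0.9, [238.5, 115.1, 37.4, 60.6]), (0.84, [242.3, 276.2, 62.4, 25.3]), (0.66, [240.8, 197.6, 25.7, 59.9]), (0.59, [177.5, 211.3, 32.6, 56.7])]
foot_nut [(0.71, [314.5, 155.1, 19.3, 24.2])]
tape [(0.59, [397.1, 160.7, 36.2, 30.0]), (0.26, [454.3, 144.2, 37.6, 29.8])]
bottle [(0.95, [455.5, 143.3, 35.2, 27.5])]
jar [(0.96, [181.8, 145.3, 32.7, 26.4]), (0.72, [240.9, 198.1, 26.8, 63.1])]
side {'mtx': array([[380.53044336,   0.        , 319.19011001],
       [  0.    
[... 288 characters left out ...]
    [ 0.        ,  0.        ,  0.        ,  1.        ]])}
stand [(0.66, [388.1, 167.6, 107.1, 73.2])]
plate [(0.95, [280.9, 174.2, 48.5, 24.5]), (0.94, [247.4, 156.4, 48.9, 31.9]), (0.66, [225.4, 210.1, 38.7, 42.8]), (0.58, [334.8, 150.6, 43.6, 21.0])]
fin [(0.85, [334.1, 149.9, 44.6, 27.8]), (0.78, [248.0, 156.5, 45.0, 28.6]), (0.74, [284.4, 178.0, 44.2, 20.4]), (0.71, [228.3, 208.7, 40.8, 40.3])]
foot_nut [(0.61, [345.5, 187.8, 13.0, 34.4])]
tape [(0.59, [395.4, 248.2, 34.9, 32.3])]
bottle [(0.8, [448.6, 265.2, 28.6, 46.2])]
jar [(0.69, [346.1, 186.8, 15.4, 34.5]), (0.62, [285.6, 131.7, 18.8, 31.8])]
0.8 [-0.07296309  0.49385513 -0.5307348 ] [1.79994090e+02 1.54940501e-03 1.56005824e+02]
```

Run:
```python
import cv2
for c,(x,y,w,h) in {"top":(150,30,330,270),"side":(200,110,280,200)}.items():
    im=cv2.imread(f"pics/{c}0.png")[y:y+h,x:x+w]
    s=min(800/w,600/h); im=cv2.resize(im,None,fx=s,fy=s,interpolation=cv2.INTER_CUBIC)[:600,:800]
    print(c,s); cv2.imwrite(f"pics/{c}0c.png",im)
```

```text
top 2.2222222222222223
side 2.857142857142857
```

View pics/top0c.png

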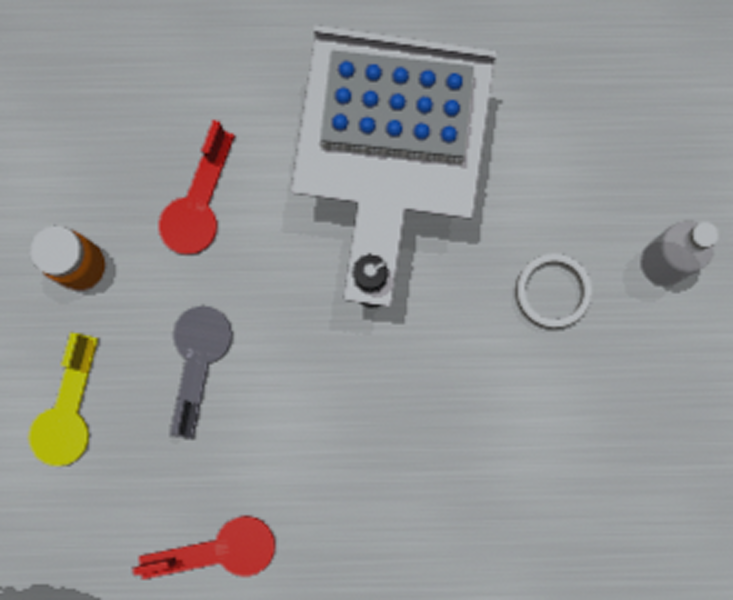

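View pics/side0c.png

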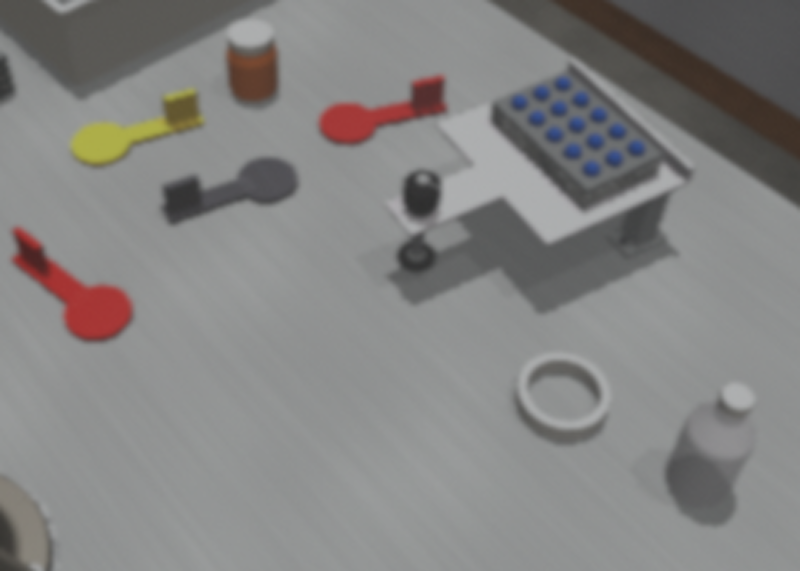

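The top picture shows the grey plate, disc at about (241,181) and fin at (234,218), so its x points away from the robot. The nut is at about (317,152) and the tape at (399,161). The two red plates and the yellow one are decoys. The side picture shows the pad at about (345,200) and the nut at (348,178).

```bash
cat > h.py <<'E'
from station import robot, fingers, vision, workorder, recognise
import numpy as np, cv2
def at_z(c,uv,z):
    k=vision.calibration(c); T=k["extrinsics"]; K=k["mtx"]
    d=np.linalg.inv(K)@[uv[0],uv[1],1]; d=T[:3,:3].T@(d*[1,-1,-1]); o=-T[:3,:3].T@T[:3,3]
    return o+d*(z-o[2])/d[2]
def proj(c,p):
    k=vision.calibration(c); T=k["extrinsics"]; q=(T[:3,:3]@p+T[:3,3])*[1,-1,-1]; q=k["mtx"]@q; return q[:2]/q[2]
def nut_pad():
    pass
E
python3 - <<'E'
from h import *
np.set_printoptions(precision=4,suppress=True)
C=lambda u,v:(150+u/2.2222,30+v/2.2222)
top=cv2.imread("pics/top0.png"); side=cv2.imread("pics/side0.png")
# grey-plate mask: dark, unsaturated
def blob(im,box,thr):
    x,y,w,h=box; r=im[y:y+h,x:x+w].astype(int)
    m=((r.max(2)<thr)).astype(np.uint8); n,l,s,c=cv2.connectedComponentsWithStats(m)
    i=1+np.argmax(s[1:,4]); return c[i]+[x,y],s[i],(l==i),(x,y)
cp,s,m,o=blob(top,(222,160,40,75),125); print("plate",cp,s)
ys,xs=np.nonzero(m); P=np.array([at_z("top",(x+o[0],y+o[1]),.008) for x,y in zip(xs,ys)])
# disc centre: max of distance transform
D=cv2.distanceTransform(np.pad(m,2).astype(np.uint8),cv2.DIST_L2,5)
w=D>D.max()-1.5; yy,xx=np.nonzero(w); dc=(xx.mean()-2+o[0],yy.mean()-2+o[1]); d0=at_z("top",dc,.008)
neck=P[(np.linalg.norm(P[:,:2]-d0[:2],axis=1)>.045)&(np.linalg.norm(P[:,:2]-d0[:2],axis=1)<.08)].mean(0)
v=d0-neck; print("disc",dc,d0,"Dmax",D.max(),"neck",neck,"yaw",np.degrees(np.arctan2(v[1],v[0])))
c,s,_,_=blob(top,(305,140,25,28),75); print("nut top",c,s,at_z("top",c,.130))
c,s,_,_=blob(side,(335,165,25,25),75); print("nut side",c,s,at_z("side",c,.124))
c,s,_,_=blob(side,(335,193,22,14),75); print("pad side",c,s,at_z("side",c,.02))
a=[at_z("top",C(*q),.1) for q in((292,192),(471,217),(315,28),(495,55))]
print("deck",np.array(a)); v=a[2]+a[3]-a[0]-a[1]; u=a[0]-a[1]; print(np.degrees(np.arctan2(v[1],v[0])),np.degrees(np.arctan2(-u[0],u[1])),np.linalg.norm(u),np.linalg.norm(v)/2)
E
```

```text
plate [238.6142 192.5636] [  5   7  28  61 928]
disc (np.float64(242.23076923076923), np.float64(179.19230769230768)) [0.5465 0.2196 0.008 ] Dmax 10.790699 neck [0.4871 0.2347 0.008 ] yaw -14.29134754225375
nut top [316.2715 153.4437] [  4   5  16  17 151] [0.5917 0.0042 0.13  ]
nut side [346.6637 178.9204] [  7   7  11  14 113] [ 0.5889 -0.0013  0.124 ]
pad side [345.4271 199.3438] [ 5  0 12 12 96] [0.5963 0.0033 0.02  ]
deck [[ 0.7     0.0955  0.1   ]
 [ 0.6651 -0.1187  0.1   ]
 [ 0.9033  0.0647  0.1   ]
 [ 0.8652 -0.1538  0.1   ]]
-9.279653430121517 -9.246403516071078 0.21703076084020298 0.20439564109661884
```

Run:
```python
from h import *
np.set_printoptions(precision=4,suppress=True)
C=lambda u,v:(150+u/2.2222,30+v/2.2222)
print("fin by image",at_z("top",C(187,418),.03), "z top",at_z("top",C(187,418),.05))
yaw=-14.3; f=np.array([.5465,.2196])-.11*np.array([np.cos(np.radians(yaw)),np.sin(np.radians(yaw))]); print(f)
O=[180,0,yaw+180]
fingers.gripper_to(.6,force=30)
robot.move_to([f[0],f[1],.13],O); print(robot.current_joint_positions())
print(robot.line_to([f[0],f[1],.030],O,velocity=.1,f_stop=8), robot.current_tool_pos())
fingers.gripper_to(0,force=40); print(robot.current_finger_gap(),robot.current_gripper_force(),robot.current_contact_force(),robot.current_torque())
im=vision.grab_frame("top"); s=vision.grab_frame("side")
a=cv2.resize(im[140:250,180:290],(440,440),interpolation=cv2.INTER_CUBIC); b=cv2.resize(s[130:230,230:320],(360,400),interpolation=cv2.INTER_CUBIC)
b=np.pad(b,((0,40),(0,0),(0,0))); cv2.imwrite("pics/g1.png",np.hstack([a,b])[:,:,::-1]); cv2.imwrite("pics/g1top.png",im[:,:,::-1]);cv2.imwrite("pics/g1side.png",s[:,:,::-1])
print(robot.current_time_s())
```

```text
fin by image [0.4343 0.2383 0.03  ] z top [0.4334 0.2338 0.05  ]
[0.4399 0.2468]
[-39.4183  18.5052   9.9892 103.8884  -3.8073  57.8606  47.9208]
False [0.4405 0.2471 0.0307]
0.10924749858541632 40.15541732311249 [-0.7324 -0.3393  2.7479] [-0.0432  0.0913  0.0131]
4.275
```

View pics/g1.png

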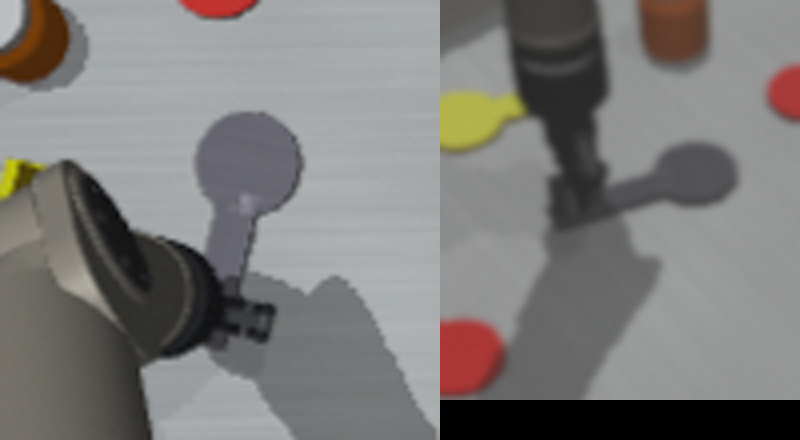

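```bash
cat >> h.py <<'E'
from scipy.optimize import minimize
def disc_fit(im,c,p0,neck,z=.008):
    """Centre of the plate's disc: darkness inside minus ring outside, ignoring the neck sector (neck: direction angle)."""
    g=cv2.GaussianBlur(im.mean(2).astype(np.float32),(0,0),.6)
    a=np.linspace(0,2*np.pi,72,endpoint=False); a=a[np.abs(np.angle(np.exp(1j*(a-neck))))>.7]
    def cost(p):
        v=[]
        for r in(.033,.035,.041,.043):
            q=np.array([proj(c,np.array([p[0]+r*np.cos(t),p[1]+r*np.sin(t),z])) for t in a],np.float32)
            v.append(cv2.remap(g,q[:,:1],q[:,1:],cv2.INTER_LINEAR).ravel())
        return float(np.mean(np.abs(v[0]-np.median(v[0]))+np.abs(v[1]-np.median(v[1])))-np.mean(np.clip(v[2]+v[3]-v[0]-v[1],-200,200)))
    return minimize(cost,p0,method="Nelder-Mead",options=dict(initial_simplex=np.array(p0)+[[0,0],[.006,0],[0,.006]],xatol=2e-4,fatol=.01)).x
E
python3 - <<'E'
from h import *
np.set_printoptions(precision=4,suppress=True)
for n,c in(("top0","top"),("side0","side"),("g1top","top"),("g1side","side")):
    im=cv2.imread(f"pics/{n}.png"); d=disc_fit(im,c,[.545,.22],np.radians(166)); print(n,d,proj(c,np.array([*d,.008])))
    t=np.array(robot.current_tool_pos())[:2]; v=d-t; print(np.hypot(*v),np.degrees(np.arctan2(v[1],v[0])))
E
```

```text
Traceback (most recent call last):
  File "h.py", line 22, in disc_fit
    return minimize(cost,p0,method="Nelder-Mead",options=dict(initial_simplex=np.array(p0)+[[0,0],[.006,0],[0,.006]],xatol=2e-4,fatol=.01)).x
           ~~~~~~~~^^^^^^^^^^^^^^^^^^^^^^^^^^^^^^^^^^^^^^^^^^^^^^^^^^^^^^^^^^^^^^^^^^^^^^^^^^^^^^^^^^^^^^^^^^^^^^^^^^^^^^^^^^^^^^^^^^^^^^^^
  File "h.py", line 19, in cost
    q=np.array([proj(c,np.array([p[0]+r*np.cos(t),p[1]+r*np.sin(t),z])) for t in a],np.float32)
                ~~~~^^^^^^^^^^^^^^^^^^^^^^^^^^^^^^^^^^^^^^^^^^^^^^^^^^^
  File "h.py", line 8, in proj
    k=vision.calibration(c); T=k["extrinsics"]; q=(T[:3,:3]@p+T[:3,3])*[1,-1,-1]; q=k["mtx"]@q; return q[:2]/q[2]
ValueError: time passes only in moves, steps and waits
```

```bash
python3 - <<'E'
s=open('h.py').read().replace('vision.calibration(c)','CAL[c]').replace('import numpy as np, cv2\n','import numpy as np, cv2\nCAL={c:vision.calibration(c) for c in("top","side")}\n').replace('def nut_pad():\n    pass\n','')
open('h.py','w').write(s)
E
python3 - <<'E'
from h import *
np.set_printoptions(precision=4,suppress=True)
t=np.array(robot.current_tool_pos())[:2]
for n,c in(("top0","top"),("side0","side"),("g1top","top"),("g1side","side")):
    im=cv2.imread(f"pics/{n}.png"); d=disc_fit(im,c,[.545,.22],np.radians(166))
    v=d-t; print(n,d,proj(c,np.array([*d,.008])),np.hypot(*v),np.degrees(np.arctan2(v[1],v[0])))
E
```

```text
top0 [0.543  0.2226] [241.1639 180.4436] 0.10557543604251621 -13.334228894237853
side0 [0.5414 0.2194] [292.9777 173.0773] 0.10483475194259341 -15.277984531711423
g1top [0.5421 0.2202] [242.0163 180.7216] 0.10533621437700182 -14.732189595724838
g1side [0.5409 0.2175] [293.1786 173.4382] 0.10484934997266755 -16.354180116116265
```

Run:
```python
from h import *
np.set_printoptions(precision=4,suppress=True)
O=[180,0,170.7]
robot.line_to([.4908,.0216,.0302],O,velocity=.06)
robot.pause(.3); t=np.array(robot.current_tool_pos()); print(t,robot.current_eef_rot(),robot.current_contact_force(),robot.current_finger_gap())
im=vision.grab_frame("top"); s=vision.grab_frame("side"); cv2.imwrite("pics/p1top.png",im[:,:,::-1]);cv2.imwrite("pics/p1side.png",s[:,:,::-1])
a=cv2.resize(im[120:220,270:370],(400,400),interpolation=cv2.INTER_CUBIC); b=cv2.resize(s[150:250,270:370],(400,400),interpolation=cv2.INTER_CUBIC)
cv2.imwrite("pics/p1.png",np.hstack([a,b])[:,:,::-1])
print(robot.current_time_s(), proj("top",np.array([.594,.0025,.008])),proj("side",np.array([.594,.0025,.008])))
```

```text
[0.4908 0.0246 0.0305] [179.8193  -0.0189 170.8977] [-1.8623  6.4927  5.9606] 0.11316254400109048
8.675 [317.4551 161.3008] [344.8509 202.2009]
```

View pics/p1.png

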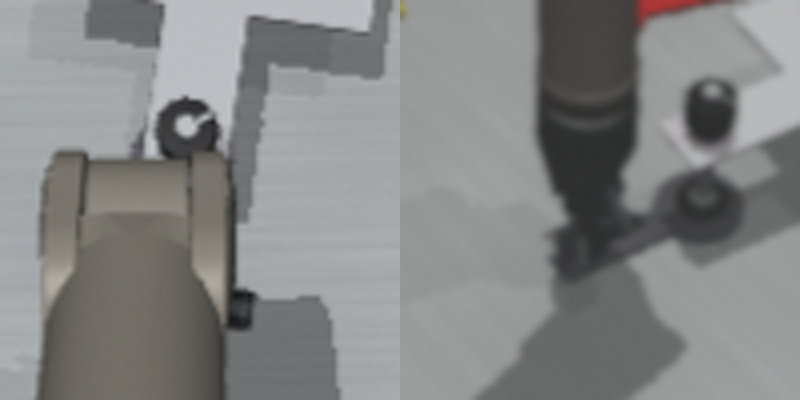

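The side picture shows the plate's disc at about (345.5,202) with the pad at (346,199.5), nearly centred. I'll let go, clear the view and measure.

Run:
```python
from h import *
np.set_printoptions(precision=4,suppress=True)
s=cv2.imread("pics/p1side.png"); print(disc_fit(s,"side",[.594,.0025],np.radians(170)))
fingers.gripper_to(.6); t=np.array(robot.current_tool_pos()); print(t)
robot.line_to([t[0],t[1],.13],velocity=.15); robot.line_to([.40,.12,.25],velocity=.25)
im=vision.grab_frame("top"); s=vision.grab_frame("side"); cv2.imwrite("pics/p2top.png",im[:,:,::-1]);cv2.imwrite("pics/p2side.png",s[:,:,::-1])
print(disc_fit(s,"side",[.594,.0025],np.radians(170)))
print(disc_fit(im,"top",[.594,.0025],np.radians(170)))
print(robot.current_contact_force(),robot.current_torque())
a=cv2.resize(im[130:230,280:360],(480,600),interpolation=cv2.INTER_CUBIC); b=cv2.resize(s[160:235,300:340+0],(320,600),interpolation=cv2.INTER_CUBIC)
b=cv2.resize(s[165:225,325:365],(320,480),interpolation=cv2.INTER_CUBIC);b=np.pad(b,((0,120),(0,0),(0,0)))
cv2.imwrite("pics/p2.png",np.hstack([a,b])[:,:,::-1]); print(robot.current_time_s())
```

```text
[0.595  0.0056]
[0.4906 0.0211 0.0299]
[0.5947 0.0057]
[0.6002 0.0083]
[-0.2623  0.0916  0.1742] [ 0.0015 -0.024  -0.041 ]
10.9333
```

View pics/p2.png

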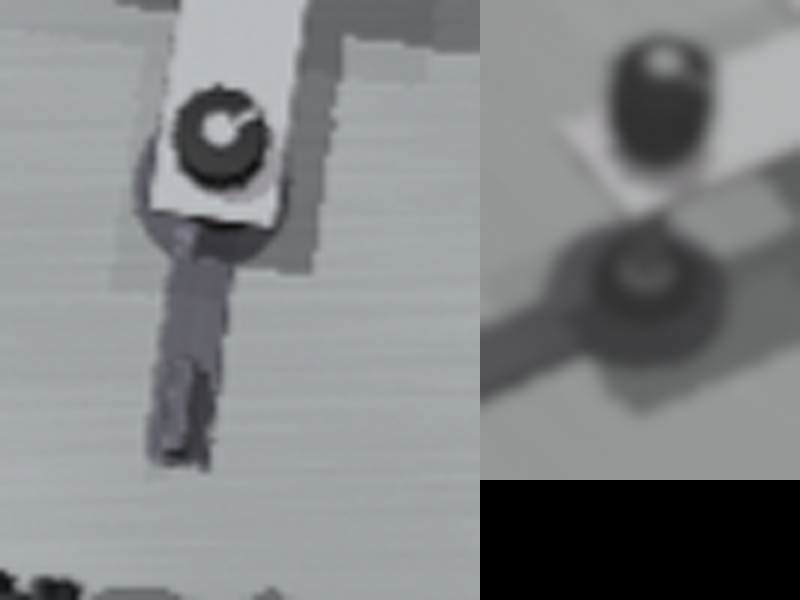

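Run:
```python
from h import *
np.set_printoptions(precision=4,suppress=True)
def cyl(c,xy,r,z0,z1):
    q=np.array([proj(c,np.array([xy[0]+r*np.cos(t),xy[1]+r*np.sin(t),z])) for z in(z0,z1) for t in np.linspace(0,6.28,60)],np.float32)
    M=cv2.moments(cv2.convexHull(q)); return np.array([M['m10']/M['m00'],M['m01']/M['m00']])
def blob(im,box,thr,fill=True):
    x,y,w,h=box; m=(im[y:y+h,x:x+w].max(2)<thr).astype(np.uint8)
    n,l,s,cc=cv2.connectedComponentsWithStats(m); i=1+np.argmax(s[1:,4]); q=cv2.findNonZero((l==i).astype(np.uint8))
    M=cv2.moments(cv2.convexHull(q)); return np.array([M['m10']/M['m00']+x,M['m01']/M['m00']+y]),s[i]
t=[cv2.imread(f"pics/{n}.png") for n in("top0","p2top","side0","p2side")]
for c,im,box,thr in(("top",t[0],(305,140,25,28),95),("top",t[1],(305,140,25,26),95),("side",t[2],(335,165,25,22),95),("side",t[3],(335,165,25,22),85)):
    b,s=blob(im,box,thr); f=minimize(lambda p:np.sum((cyl(c,p,.02,.109,.139)-b)**2),[.594,.003],method="Nelder-Mead").x
    print(c,b,s,"foot",f)
b,s=blob(t[2],(335,193,22,14),85)
print("pad",b,s,cyl("side",[.594,.0025],.022,.016,.026),cyl("side",[.594,.0025],.022,.016,.022))
# tongue centre line in top (z=.1): columns of bright tongue per row
for r in range(128,146,4):
    row=t[1][r,295:345].mean(1); i=np.nonzero(row>195)[0]; a=at_z("top",(i.min()+294.5,r),.1);e=at_z("top",(i.max()+295.5,r),.1);print(r,a,e,(a+e)[:2]/2, a[1]-e[1])
```

```text
top [316.3655 152.7944] [  4   4  16  18 174] foot [0.5942 0.0039]
top [316.4462 152.7106] [  4   4  16  18 168] foot [0.5945 0.0037]
side [347.0277 177.6822] [  6   6  13  15 153] foot [0.5932 0.002 ]
side [347.042 177.643] [  7   6  11  15 125] foot [0.5934 0.0021]
pad [345.5449 199.4232] [  4   0  14  13 125] [345.0898 199.6491] [345.0527 200.0576]Traceback (most recent call last):
  File "<stdin>", line 18, in <module>
    return umr_minimum(a, axis, None, out, keepdims, initial, where)
ValueError: zero-size array to reduction operation minimum which has no identity
```

Run:
```python
from h import *
np.set_printoptions(precision=4,suppress=True)
O=[180,0,170.9]
robot.move_to([.4908,.0246,.12],O); robot.line_to([.4908,.0246,.0306],O,velocity=.1,f_stop=8)
fingers.gripper_to(0,force=40); robot.pause(.2); t0=np.array(robot.current_tool_pos()); print(t0,robot.current_contact_force())
tgt=t0+[-.001,-.0035,0]; cmd=tgt.copy()
for i in range(5):
    robot.line_to([cmd[0],cmd[1],.031],O,velocity=.03); robot.pause(.15)
    e=tgt-np.array(robot.current_tool_pos()); print(cmd,e,robot.current_contact_force())
    if abs(e[0])<.0006 and abs(e[1])<.0006: break
    cmd=cmd+.8*e
fingers.gripper_to(.6); t=np.array(robot.current_tool_pos()); print(t)
robot.line_to([t[0],t[1],.13],velocity=.15); robot.line_to([.40,.12,.25],velocity=.25); robot.pause(.2)
print(robot.current_contact_force(),robot.current_torque())
im=vision.grab_frame("top"); s=vision.grab_frame("side"); cv2.imwrite("pics/p3top.png",im[:,:,::-1]);cv2.imwrite("pics/p3side.png",s[:,:,::-1])
print(disc_fit(s,"side",[.594,.0025],np.radians(170)))
print(robot.current_time_s())
for y in(-9.3,170.7):
  for d in(-160,-120,-80,-40,0,40,80,120,160): 
    q=robot.inverse_kinematics([.594,.004,.124],[180,0,y+d]); print(y+d,q is not None and np.array(q)[[0,6]],end=" ")
```

```text
[0.4913 0.0247 0.0311] [-0.2256 -0.4856  4.1443]
[0.4903 0.0212 0.0311] [-0.0002 -0.0005  0.    ] [0.7216 2.7449 2.1465]
[0.49   0.0209 0.0308]
[-0.5839 -0.4877  0.2456] [ 0.0452 -0.0226 -0.0146]
[0.5945 0.003 ]
16.25
-169.3 [-14.3446 106.3116] -129.3 [-10.4321 143.8298] -89.3 [ 35.9812 149.3415] -49.3 [ -41.7572 -109.6505] -9.3 [-41.7572 -69.6505] 30.7 [-21.6474 -48.7682] 70.7 [-18.5054 -10.9431] 110.7 [-15.7323  27.213 ] 150.7 [-15.2211  66.8794] 10.699999999999989 [-23.3    -67.5793] 50.69999999999999 [-19.7095 -30.1216] 90.69999999999999 [-16.6476   7.8149] 130.7 [-15.477   47.0462] 170.7 [-14.9644  86.7126] 210.7 [-11.8259 124.7052] 250.7 [ -8.3948 162.5637] 290.7 [ 35.9812 169.3415] 330.7 [-41.7572 -89.6505]
```

```bash
cat >> h.py <<'E'
np.set_printoptions(precision=4,suppress=True)
def read(n=5):
    v=[]
    for _ in range(n):
        robot.pause(.02); v.append([*robot.current_contact_force(),robot.current_torque()[2],robot.current_joint_torque()[6]])
    return np.mean(v,0),np.std(v,0)[3:]
E
python3 - <<'E'
from h import *
xy=np.array([.594,.0045]); Z=.125
fingers.gripper_to(.75,force=20)
for k,yaw in enumerate((90.7,180.7)):
    robot.move_to([*xy,.20],[180,0,yaw]); print(read()[0])
    print(robot.line_to([*xy,Z],velocity=.1,f_stop=6)); r0=read()[0]
    fingers.gripper_to(0,force=20); a=np.radians(yaw); n=np.array([-np.sin(a),np.cos(a)])
    for i in range(4):
        r=read()[0]-r0; t=np.array(robot.current_tool_pos()); f=r[:2]@n
        print(yaw,"gap",robot.current_finger_gap(),"F",r,"along",f,"tool",t,"off mm",(t[:2]-xy)@n*1e3)
        if abs(f)<.8: break
        xy=xy+n*f/2000*.8; robot.line_to([*xy,Z],velocity=.03)
    fingers.gripper_to(.75); robot.line_to([*xy,.20],velocity=.15)
print(xy,robot.current_joint_positions(),robot.current_time_s())
E
```

```text
[ 0.0215  0.2849 -0.0633  0.0003  0.0013]
False
90.7 gap 0.45871767659381657 F [1.5153 0.3367 2.1641 0.0393 0.001 ] along -1.5192603999662764 tool [0.5953 0.0045 0.126 ] off mm -1.3011693876160235
90.7 gap 0.4592471421036298 F [ 1.0781  0.572   5.7214  0.0585 -0.0057] along -1.0849839870286935 tool [0.5953 0.0045 0.126 ] off mm -0.7250306110699486
90.7 gap 0.4603831113729645 F [-0.223   0.4518  6.1611  0.043  -0.0056] along 0.21747471941106777 tool [0.5954 0.0045 0.126 ] off mm -0.3232229366587604
[-0.1548  0.0513 -0.189   0.0077 -0.0015]
False
180.7 gap 0.4617396465647605 F [-1.2243 -2.8035  5.7086  0.0039 -0.0082] along 2.78836696740534 tool [0.5957 0.0028 0.1262] off mm 1.7239567172691932
180.7 gap 0.4621320437132648 F [-0.3327 -2.1433  5.4697 -0.0205  0.0162] along 2.1391190425048117 tool [0.5957 0.0028 0.1262] off mm 0.6302624431005527
180.7 gap 0.459816602937173 F [-0.8645 -1.1811  5.695  -0.0004  0.0164] along 1.1704712827579304 tool [0.5957 0.0027 0.1262] off mm -0.15222322783237802
180.7 gap 0.4634636607727617 F [-0.8211 -0.6617  5.9188 -0.0108  0.0164] along 0.6516527744995607 tool [0.5957 0.0027 0.1262] off mm -0.6379977239719073
[0.5951 0.0021] [-4.4284 24.7908  3.7007 83.9554 -1.639  71.3903 90.1573] 25.4333
```

```bash
cat >> h.py <<'E'
def turn(q,steps,log,n=5):
    for s in steps:
        q[6]-=s; robot.move_j(list(q)); r,sd=read(n); a=robot.current_joint_positions()[6]
        log.append([q[6],a,*r]); print("%.1f a %.2f F %.2f %.2f %.2f Mz %.4f j7 %.4f sd %.4f %.4f rot %.2f t %.2f"%(q[6],a,*r,*sd,robot.current_eef_rot()[2],robot.current_time_s()))
E
python3 - <<'E'
from h import *
xy=[.5955,.0025]
q=np.array(robot.current_joint_positions()); q[6]=168; robot.move_j(list(q))
o=robot.current_eef_rot(); robot.move_to([*xy,.18],[180,0,o[2]]); print(robot.current_joint_positions(),o)
print(robot.line_to([*xy,.125],velocity=.1,f_stop=6)); print(read())
fingers.gripper_to(0,force=25); print(read(),robot.current_finger_gap(),robot.current_tool_pos())
q=np.array(robot.current_joint_positions()); print(q); L=[]
turn(q,[10]*6,L); np.save("log1.npy",L)
E
```

```text
[ -4.4311  25.7126   3.6324  85.5657  -1.6878  69.0074 167.9428] [ 179.8403   -0.0341 -101.4989]
False
(array([ 0.3003, -0.3143, -0.248 ,  0.0023, -0.0002]), array([0.0332, 0.    ]))
(array([-3.2403,  0.4726,  5.9713, -0.0331,  0.014 ]), array([0.0129, 0.0002])) 0.45835837913080196 [0.5953 0.0026 0.1259]
[ -4.296   28.3304   3.43    89.4019  -1.8533  62.321  168.0886]
158.1 a 158.24 F -1.13 0.09 1.62 Mz -0.0352 j7 -0.0224 sd 0.0077 0.0156 rot -111.34 t 28.49
148.1 a 148.29 F -1.33 0.05 2.12 Mz -0.0171 j7 -0.0191 sd 0.0130 0.0192 rot -121.30 t 28.87
138.1 a 138.30 F -1.46 0.48 2.23 Mz 0.0174 j7 -0.0181 sd 0.0282 0.0204 rot -131.29 t 29.24
128.1 a 128.30 F -1.74 0.50 3.14 Mz 0.0041 j7 -0.0178 sd 0.0304 0.0206 rot -141.28 t 29.62
118.1 a 118.30 F -1.98 0.38 3.30 Mz -0.0164 j7 -0.0177 sd 0.0213 0.0207 rot -151.28 t 29.99
108.1 a 108.30 F -2.08 0.47 3.17 Mz -0.0215 j7 -0.0176 sd 0.0259 0.0207 rot -161.28 t 30.37
```

Run:
```python
from h import *
q=np.array(robot.current_joint_positions()); q[6]=108.09; L=[]
while q[6]>-70:
    turn(q,[5],L,7)
    j=[l[6] for l in L]
    if len(j)>2 and abs(j[-1]-np.median(j[:max(2,len(j)-6)]))>.03: break
np.save("log2.npy",L)
```

```text
103.1 a 103.23 F -2.29 0.19 3.36 Mz 0.0116 j7 -0.0089 sd 0.0198 0.0160 rot -166.35 t 30.73
98.1 a 98.21 F -1.95 0.79 3.54 Mz -0.0010 j7 -0.0108 sd 0.0274 0.0136 rot -171.37 t 31.10
93.1 a 93.21 F -2.21 0.40 3.70 Mz -0.0022 j7 -0.0112 sd 0.0185 0.0131 rot -176.37 t 31.47
88.1 a 88.21 F -2.13 0.69 3.40 Mz -0.0042 j7 -0.0113 sd 0.0251 0.0130 rot 178.63 t 31.83
83.1 a 83.21 F -2.00 0.62 3.52 Mz 0.0201 j7 -0.0113 sd 0.0286 0.0130 rot 173.63 t 32.20
78.1 a 78.21 F -2.08 0.69 3.28 Mz 0.0002 j7 -0.0113 sd 0.0267 0.0130 rot 168.63 t 32.57
73.1 a 73.21 F -2.31 0.75 3.59 Mz 0.0012 j7 -0.0113 sd 0.0386 0.0130 rot 163.63 t 32.93
68.1 a 68.21 F -2.36 0.79 3.63 Mz -0.0095 j7 -0.0113 sd 0.0245 0.0130 rot 158.63 t 33.30
63.1 a 63.21 F -2.01 1.13 3.34 Mz 0.0093 j7 -0.0113 sd 0.0340 0.0130 rot 153.63 t 33.67
58.1 a 58.21 F -2.03 0.89 3.31 Mz 0.0103 j7 -0.0113 sd 0.0285 0.0130 rot 148.63 t 34.03
53.1 a 53.21 F -1.96 1.14 3.24 Mz 0.0100 j7 -0.0113 sd 0.0438 0.0130 rot 143.63 t 34.40
48.1 a 48.21 F -1.67 1.05 3.13 Mz -0.0027 j7 -0.0113 sd 0.0344 0.0130 rot 138.63 t 34.77
43.1 a 43.21 F -2.18 1.40 3.47 Mz 0.0011 j7 -0.0113 sd 0.0251 0.0130 rot 133.63 t 35.13
38.1 a 38.21 F -2.00 1.71 3.04 Mz -0.0020 j7 -0.0113 sd 0.0241 0.0130 rot 128.63 t 35.50
33.1 a 33.21 F -1.91 1.55 3.08 Mz 0.0175 j7 -0.0113 sd 0.0259 0.0130 rot 123.63 t 35.87
28.1 a 28.21 F -1.42 1.43 3.01 Mz 0.0117 j7 -0.0054 sd 0.0338 0.0117 rot 118.63 t 36.23
23.1 a 23.21 F -1.68 2.19 3.15 Mz 0.0007 j7 0.0048 sd 0.0168 0.0108 rot 113.63 t 36.60
18.1 a 18.21 F -1.54 1.68 2.90 Mz -0.0148 j7 0.0145 sd 0.0200 0.0101 rot 108.63 t 36.97
13.1 a 13.21 F -1.52 1.98 2.94 Mz -0.0323 j7 0.0131 sd 0.0284 0.0097 rot 103.63 t 37.33
8.1 a 8.21 F -1.75 2.65 3.53 Mz -0.0216 j7 0.0246 sd 0.0375 0.0091 rot 98.62 t 37.70
```

Run:
```python
from h import *
fingers.gripper_to(.75); t=np.array(robot.current_tool_pos()); robot.line_to([t[0],t[1],.21],velocity=.12)
robot.move_to([.40,.15,.28],[180,0,98])
im=vision.grab_frame("top"); s=vision.grab_frame("side"); cv2.imwrite("pics/p4top.png",im[:,:,::-1]);cv2.imwrite("pics/p4side.png",s[:,:,::-1])
print(disc_fit(s,"side",[.594,.0025],np.radians(170)))
a=cv2.resize(im[130:230,280:360],(400,500),interpolation=cv2.INTER_CUBIC); b=cv2.resize(s[165:225,320:368],(400,500),interpolation=cv2.INTER_CUBIC)
cv2.imwrite("pics/p4.png",np.hstack([a,b])[:,:,::-1]); print(robot.current_time_s())
```

```text
[0.5939 0.0023]
40.0167
```

View pics/p4.png

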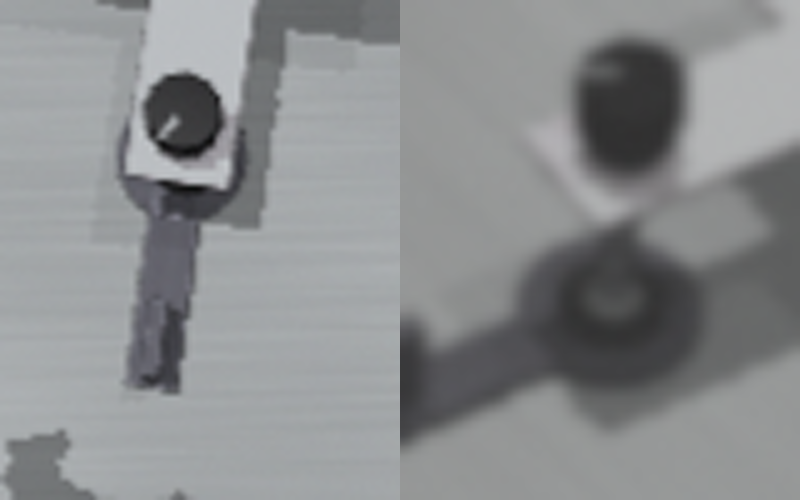

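The side picture shows the pad resting on the disc, both centred at column 612 of the picture. The plate is flat and unrotated, and the gripper is clear.

```bash
python3 -c "
from station import workorder
print(workorder.close_job())"
```

```text
the job is handed in; nothing more can be done
None
```

I handed the job in at about 40 s: the plate's disc is centred under the foot to about 1 mm, the foot presses on it with an estimated 5–7 N (about 0.6 kg), both the plate and the nut are released, and the arm never went near the tape, bottle or jar; no verdict came back.

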